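# Load, close and turn the bottle carousel

### The job

Stand every small white reagent bottle in a cup of the hand-turned carousel, one to a cup, then lower the retaining plate over the central shaft and the anti-rotation pin until it lies flat on the shaft's shoulder, and put the clamp cap over the shaft end, down onto the plate's hub. Then mix the bottles: take the loose sleeve of the crank handle on the plate and, keeping hold of it, turn the carousel at least two full turns counter-clockwise seen from above, and let go, leaving everything closed up. Leave the timer, pen, tweezers and petri dish where they are.

Things in the scene. Friction and masses are not known exactly. Their poses are not given: they have to be found in the camera images.
- rotor (a joint): Angle of the carousel's turntable about its vertical axis, rad; grows counter-clockwise seen from above, starts between -0.4 and 0.4 and counts on over many turns. Light to turn (0.06 N m), does not coast noticeably.
- stand: The carousel's grey fixed pedestal, 168 mm in diameter; origin under its centre. On it turns a round aluminium turntable, 208 mm in diameter, top 36 mm above the worktop, with four grey cups, a steel shaft and a pin.
- seat (a point): Centre of the shaft's shoulder, on the rotation axis, 115 mm above the worktop; turns with the turntable, z up. Steel shaft: 28 mm in diameter up to here, then 16 mm to its end 74 mm higher (last 9 mm tapered to 8 mm). The pin stands 36 mm from the axis in this frame's -x. The seated plate has its origin here and its axes along these axes.
- pin (a point): Tip of the upright anti-rotation pin on the turntable, 17 mm above the shoulder, 36 mm from the axis; pin 10 mm in diameter, the last 6 mm tapered to 4 mm.
- pocket_0 (a point): Centre of the floor of cup 0 of the turntable, 36 mm above the worktop, 68 mm from the axis, moving with the turntable. Cup: inner diameter 54 mm, outer 62 mm, wall 14 mm high. All cups are empty at the start.
- pocket_1 (a point): Centre of the floor of cup 1 of the turntable, 36 mm above the worktop, 68 mm from the axis, moving with the turntable. Cup: inner diameter 54 mm, outer 62 mm, wall 14 mm high. All cups are empty at the start.
- pocket_2 (a point): Centre of the floor of cup 2 of the turntable, 36 mm above the worktop, 68 mm from the axis, moving with the turntable. Cup: inner diameter 54 mm, outer 62 mm, wall 14 mm high. All cups are empty at the start.
- pocket_3 (a point): Centre of the floor of cup 3 of the turntable, 36 mm above the worktop, 68 mm from the axis, moving with the turntable. Cup: inner diameter 54 mm, outer 62 mm, wall 14 mm high. All cups are empty at the start.
- bottle_0: A small white reagent bottle with a ribbed screw cap, 48 mm in diameter and 75 mm high (ribbed cap 35 mm in diameter, from 63 mm up), 80 g, standing on the worktop; origin at the centre of its underside, z up. All bottles are alike; three or four are present (an absent one has no pose).
- bottle_1: A small white reagent bottle with a ribbed screw cap, 48 mm in diameter and 75 mm high (ribbed cap 35 mm in diameter, from 63 mm up), 80 g, standing on the worktop; origin at the centre of its underside, z up. All bottles are alike; three or four are present (an absent one has no pose).
- bottle_2: A small white reagent bottle with a ribbed screw cap, 48 mm in diameter and 75 mm high (ribbed cap 35 mm in diameter, from 63 mm up), 80 g, standing on the worktop; origin at the centre of its underside, z up. All bottles are alike; three or four are present (an absent one has no pose).
- bottle_3: A small white reagent bottle with a ribbed screw cap, 48 mm in diameter and 75 mm high (ribbed cap 35 mm in diameter, from 63 mm up), 80 g, standing on the worktop; origin at the centre of its underside, z up. All bottles are alike; three or four are present (an absent one has no pose).
- plate: The retaining plate: a flat square aluminium plate, 140 x 140 x 8 mm, lying on the worktop to the right, 0.4 kg; origin at the centre of its underside, z up. An 18 mm hole for the shaft runs through hub and plate at the origin. A lug at the +x edge (to x = 98 mm) carries the upright crank handle, 82 mm from the origin. Seated, it clears the bottles by 4 mm.
- hub (a point): Centre of the top of the plate's hub, a dark upright block in the middle of the plate: 36 mm along the plate's x, 30 mm along y, top 48 mm above the plate's underside (40 mm above its upper face). The place to grasp the plate.
- pin_hole (a point): Upper mouth of the plate's 12 mm hole for the pin, 36 mm from the plate's origin in its -x.
- sleeve: The black loose grip sleeve of the crank handle, standing upright on the plate and spinning freely on its post; 22 to 24 mm in diameter, 57 mm long; origin on its axis at its lower end, 31 mm above the plate's underside.
- grip (a point): Point on the sleeve's axis 62 mm above the plate's underside (26 mm below the sleeve's top), 82 mm from the plate's origin in the plate's +x; fixed to the plate, it does not spin with the sleeve.
- cap: The clamp cap: a dark steel cylinder, 42 mm in diameter, 41 mm high, 0.2 kg, standing on the worktop open end down; origin at the centre of its underside, z up. An 18 mm bore, 32 mm deep, is open below. Put on, its underside rests on the hub, 48 mm above the shoulder; 26 mm of shaft stands above the hub.
- timer: Bystander: white bench timer with a red knob, 62 x 62 x 38 mm, near the front edge; origin under its centre.
- pen: Bystander: marker pen lying near the front edge, 132 x 12 x 13 mm.
- tweezers: Bystander: steel forceps (tweezers), 145 mm long, lying at the front right.
- dish: Bystander: clear petri dish, 100 mm in diameter, 26 mm high, at the back left.
Mind the look-alikes: they are no part of the job. Leave any pink look-alike of the bottle_1 alone.

How it is judged:
By the outcome, as a careful person would: the job done as asked, in the order asked, and still so for the second after the job is handed in, with the robot touching nothing.
Of bottle_0, bottle_1, bottle_2, bottle_3 only 3 to 4 are there at a start; the rules pass over those that are not, and their reading is None.
At some moment in a run one of cap, plate may be knocked a few centimetres aside while the robot is not near it.
It also fails if it takes over 210 s, if anything falls off the work surface, if the arm or the gripper's body presses on something with over 40 N, if the wrist force passes 120 N, or if a joint passes its speed limit or range.

### The arm

A 7-joint arm with a two-finger parallel gripper is mounted at the origin on a cart in front of the work surface, level with it; the furniture and walls round the work are solid. World frame = base frame: x ahead of the robot, y to its left, z up, the work surface at z = 0. Lengths are in mm, angles in degrees, forces in N, time in s.
With the tool pointing down it reaches from about 425 to 1025 mm from the base axis. Payload 3.6 kg.
Tool frame: the origin (TCP) lies midway between the tips of the shut fingers; the grasp point (between the pads) lies 19 mm behind it (r.grasp_offset is the z of the grasp point in the tool frame, in mm); z points along the fingers, y is the line along which they close (so a half turn about z gives the same grasp; the last joint's range is limited). The gripper opens to 85 mm and grips with 20 to 120 N. Pads are 22 mm wide; open, the fingers measure 114 mm over their backs; the gripper's body (76 mm by 85 mm) begins 54 mm behind the grasp point. The pads swing forward as they close: fully open they stand 13 mm farther back than shut.
Start: joints at [-78.753, 33.873, 2.773, 92.16, -1.908, 54.013, -1.931], TCP at [207.172, 694.773, 231.302] pointing down, gripper open.
Joint ranges: [-153.93, 153.93], [-27.13, 128.08], [-72.61, 78.16], [10.71, 143.7], [-87.88, 267.88], [4.46, 118.87], [-176.78, 176.78]. Speed limits (degrees/s): [147.25, 147.25, 180, 180, 180, 180, 180].

### API

Orientations are given as a 3x3 rotation matrix whose columns are the frame's x, y, z axes.
In Python, from plant import r gives the robot as it stands.
- The arm moves only by the tool send_rows, never from a script. Its argument "moves" is a list of rows, each a list of 5 numbers: the finger opening in mm, from 0 to 85.4, then the shift along the tool's x, y, z in mm, then the turn about the tool's z in rad. A call has 1 to 8 rows; each row is the pose to reach, as a shift and turn from the pose commanded when the call began, along the tool's axes at that moment; what a row does not reach only later rows make up. A row lasts 1/8 s, in which the tool goes at most 62.5 mm and 10.7 degrees, less where a joint would pass 70% of its speed; a pose out of reach is approached as far as the arm can. A call with a gripper value outside its range is refused whole. The fingers move at their own pace and stop on an object; the grip force is fixed at half the most. Time passes only in rows, so rows that repeat a pose let the fingers close. It gives the time, the measured TCP pose, the force, the opening and the grip force at its end, in the units of the state.
- r.read_state(): the state, without advancing time (a new reading comes with each control period).
- r.snapshot(name): name is "scene" or "top"; returns the picture (400x640x3 uint8, red, green, blue); there is no depth.
- r.get_calibration(name): a dict with "mtx" (3x3 intrinsics, pixels), "R" (3x3) and "t" (3): a world point X has camera coordinates R X + t. Camera axes: x right, y down, z forward; pixel columns grow to the right and rows downward; lengths in mm; the calibration is good to about 2 mm. A picture is of the moment at which its call begins. get_calibration takes no time and is no camera call.
- r.finish_job(): hands the job in; it is judged then, once.
The state is a dict: "time_s": time; "qpos": joint angles; "joint_velocities": joint speeds; "joint_efforts": joint torques, N m; "tool_pos": TCP position; "tool_rot": TCP orientation; "contact_force": force on the tool from outside, world axes, zero at the start; "wrist_torque": the same for the moment, N m; "finger_gap": opening from 0.0 (shut) to 1.0 (fully open); "grip_force": force on a finger pad.
Only numpy, scipy, OpenCV 4.12 (cv2) and the standard library are available. Lean on these libraries where they do the work, as an engineer would, in place of code of your own. Each camera call takes 0.05 s, during which the arm holds its last target. There are 200 camera calls.

## Working session

There is one attempt and no reset: what is moved stays moved. The work goes in short steps, Python scripts to look and compute and a tool call to move; the robot and the scene stay as the last step left them, time stands still between calls to the robot, and variables do not carry over. Pictures are saved under pics/ and viewed, at most 16 in all, crops included, and the job is handed in when it is done.

Besides the shell and the picture viewer there is one more tool, called after "Request:" as name(argument=value, ...) on one line, values as JSON. send_rows: Moves the arm, as the interface text tells. Its arguments: {"type":"object","properties":{"moves":{"type":"array"}},"required":["moves"]}

```bash
mkdir -p pics; ls; python3 - <<'E'
from plant import r
import cv2
for n in("scene","top"):
    cv2.imwrite(f"pics/{n}0.png",r.snapshot(n)[:,:,::-1])
    c=r.get_calibration(n);print(n,c)
s=r.read_state();print(s)
print(r.grasp_offset)
E
```

```text
pics
scene {'mtx': array([[389.35534468,   0.        , 324.02903897],
       [  0.        , 389.35534468, 206.03020563],
       [  0.        ,   0.        ,   1.        ]]), 'R': array([[ 0.49715007, -0.86738621,  0.02197654],
       [-0.54110902, -0.32974198, -0.77360924],
       [ 0.67826458,  0.37270818, -0.63328175]]), 't': array([-259.74417016,  364.67785184, 1010.16554524])}
top {'mtx': array([[374.75959883,   0.        , 318.42618744],
       [  0.        , 374.75959883, 196.89973462],
       [  0.        ,   0.        ,   1.        ]]), 'R': array([[-2.22386292e-04, -9.99757037e-01, -2.20412613e-02],
       [-9.91775069e-01,  3.04162700e-03, -1.27956871e-01],
       [ 1.27992823e-01,  2.18315176e-02, -9.91534781e-01]]), 't': array([  18.91530441,  528.37523596, 1025.37826918])}
{'time_s': 0.1, 'qpos': array([-78.75287649,  33.92021482,   2.76812225,  92.22905413,
        -1.90913174,  54.01075977,  -1.93239366]), 'joint_velocities': array([ 0.06107643, -0.1512866 , -0.13940534, -0.13591448,  0.0260176 ,
       -0.00679147,  0.00644137]), 'joint_efforts': array([ 4.48806954e-03, -5.49999762e+01,  1.55293498e+00, -1.98824483e+01,
        9.66551830e-03,  3.79290068e-03, -8.65286125e-06]), 'tool_pos': array([206.9557592 , 694.06434725, 230.25868547]), 'tool_rot': array([[-9.58311047e-01,  2.85726643e-01, -4.71171165e-04],
       [ 2.85727014e-01,  9.58309107e-01, -1.93112045e-03],
       [-1.00244945e-04, -1.98524039e-03, -9.99998024e-01]]), 'contact_force': array([-0.24485347,  0.70265213, -1.32567567]), 'wrist_torque': array([-0.03077572, -0.01003592,  0.04121067]), 'grip_force': 0.0, 'finger_gap': 1.0029251303116065}
-18.700000000000003
```

View pics/scene0.png

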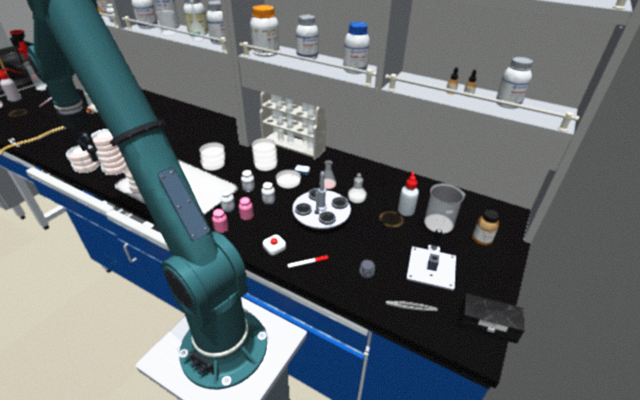

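View pics/top0.png

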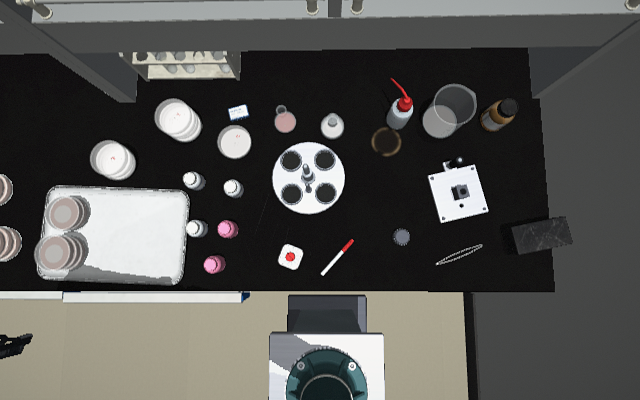

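```bash
cat > h.py <<'E'
import numpy as np,cv2
from plant import r
def ray(n,u,v,z):
    c=r.get_calibration(n);R,t=c["R"],c["t"]
    d=R.T@np.linalg.solve(c["mtx"],[u,v,1.]);o=-R.T@t
    return o+d*(z-o[2])/d[2]
def pix(n,X):
    c=r.get_calibration(n);p=c["mtx"]@(c["R"]@np.array(X,float)+c["t"]);return p[:2]/p[2]
def crop(n,x0,x1,y0,y1,k,name):
    im=r.snapshot(n)[:,:,::-1]
    cv2.imwrite("pics/"+name,cv2.resize(im[y0:y1,x0:x1],None,fx=k,fy=k,interpolation=cv2.INTER_CUBIC));return im
E
python3 - <<'E'
import cv2,numpy as np
im=cv2.imread("pics/top0.png")
f=lambda x0,x1,y0,y1,k:cv2.resize(im[y0:y1,x0:x1],None,fx=k,fy=k,interpolation=cv2.INTER_CUBIC)
cv2.imwrite("pics/c1.png",np.vstack([np.hstack([f(170,270,160,280,5)[:, :400],f(260,360,130,230,4)[:400] if 0 else cv2.copyMakeBorder(f(260,360,135,225,4),0,240,0,0,0)])]))
cv2.imwrite("pics/c2.png",f(380,500,140,250,5))
E
```

```text
(no output)
```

View pics/c1.png

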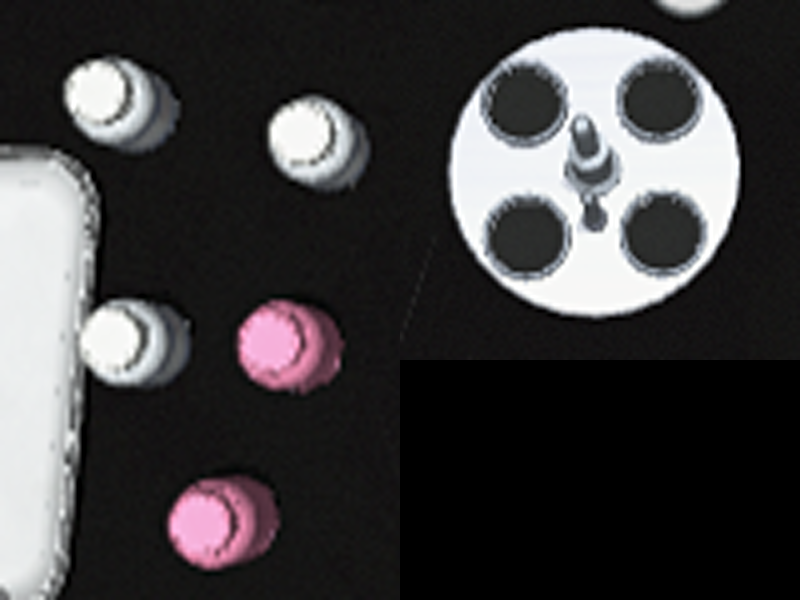

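View pics/c2.png

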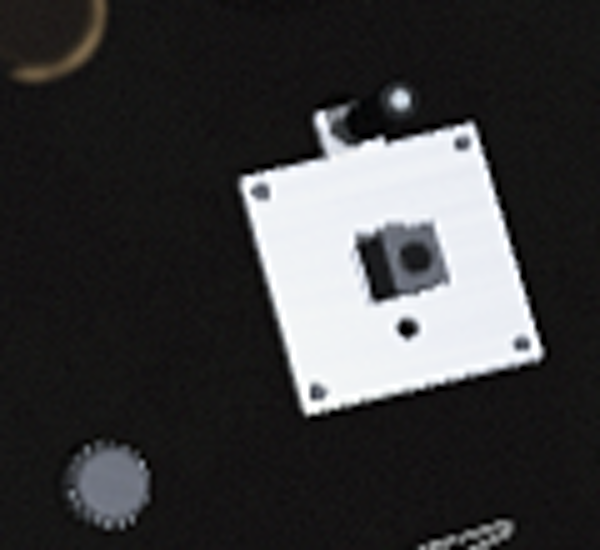

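```bash
python3 - <<'E'
from h import *
im=cv2.imread("pics/top0.png").astype(int)
g=im.sum(2)/3
def comp(mask,u,v,z,name):
    n,l,s,c=cv2.connectedComponentsWithStats(mask.astype(np.uint8))
    k=min(range(1,n),key=lambda i:np.hypot(*(c[i]-[u,v]))+(0 if s[i,4]>15 else 99))
    print(name,s[k],c[k],ray("top",*c[k],z).round(1))
    return (l==k).astype(np.uint8),c[k]
for u,v in((189.6,178.2),(230.4,186.2),(192.6,228)):
    w=g[int(v)-6:int(v)+7,int(u)-6:int(u)+7]
    m=np.zeros(g.shape,bool); m[int(v)-10:int(v)+11,int(u)-10:int(u)+11]=g[int(v)-10:int(v)+11,int(u)-10:int(u)+11]>225
    comp(m,u,v,75,"bottle")
m,_=comp(g>110,308,178,36,"disc")
cs,_=cv2.findContours(m,cv2.RETR_EXTERNAL,cv2.CHAIN_APPROX_NONE)
P=np.array([ray("top",*p,36)[:2] for p in cs[0][:,0]])
A=np.c_[2*P,np.ones(len(P))];q=np.linalg.lstsq(A,(P**2).sum(1),rcond=None)[0]
ax=q[:2];print("axis",ax,"R",np.sqrt(q[2]+ax@ax))
for u,v in((291,161),(324,160),(292,194),(325,193)):
    _,c=comp(g<70,u,v,36,"cup");d=ray("top",*c,40)[:2]-ax;print(np.hypot(*d),np.degrees(np.arctan2(d[1],d[0])))
p=ray("top",260+594/4-.3,135+216/4-.3,132)[:2]-ax;print("pin?",p)
p=ray("top",260+580/4-100,135+122/4-.3,189)[:2]-ax;print("shafttop",p)
S=lambda u,v:(380+u/5-.4,140+v/5-.4)
comp((g>60)&(g<150)&(np.abs(np.indices(g.shape)[0]-237)<15)&(np.abs(np.indices(g.shape)[1]-401)<15),401,237,41,"cap")
for nm,uv,z in(("c1",(240,178),8),("c2",(474,122),8),("c3",(543,358),8),("c4",(305,415),8),("pinhole",(407,328),8),("hubhole",(414,257),48),("sleevetop",(400,100),88)):
    print(nm,ray("top",*S(*uv),z).round(1))
E
```

```text
bottle [184 173  11  11  87] [188.83908046 177.95402299] [576.9 374.4  75. ]
bottle [224 181  12  12  96] [229.54166667 186.30208333] [553.2 260.9  75. ]
bottle [186 222  11  14  97] [191.37113402 227.70103093] [440.1 361.4  75. ]
disc [ 272  142   73   72 2899] [308.17730252 177.78440842] [583.   47.1  36. ]
axis [584.96269335  47.52211426] R 102.30102282996562
cup [282 152  18  17 237] [290.45991561 160.23628692] [634.3  98.1  36. ]
69.68677086339102 46.03913799620906
cup [316 151  18  18 234] [324.4017094  159.46153846] [636.    0.9  36. ]
68.46235307958072 -42.94494615530924
cup [282 186  19  17 247] [291.40080972 193.84210526] [537.1  94.5  36. ]
67.17745113649555 136.07772261394936
cup [316 184  19  18 255] [325.30588235 192.89019608] [539.5  -1.4  36. ]
67.18208489119337 -133.20465600660734
pin? [ -48.74651054 -261.2870834 ]
shafttop [ 1.51548523 -0.14365781]
cap [394 228  16  18 210] [401.53333333 236.41428571] [ 416.9 -211.3   41. ]
c1 [ 594.3 -298.1    8. ]
c2 [ 626.7 -434.4    8. ]
c3 [ 489.1 -466.2    8. ]
c4 [ 456.8 -329.8    8. ]
pinhole [ 506.5 -390.     8. ]
hubhole [ 541.9 -381.4   48. ]
sleevetop [ 621.6 -363.6   88. ]
```

Request:
send_rows(moves=[[85, 0, 0, 0, 0.18], [85, 0, 0, 0, 0.36], [85, 0, 0, 0, 0.54], [85, 0, 0, 0, 0.72], [85, 0, 0, 0, 0.9], [85, 0, 0, 0, 1.08], [85, 0, 0, 0, 1.27], [85, 0, 0, 0, 1.281]])

```text
time_s: 1.1
tool_pos: [206.7, 694.5, 230.6]
tool_rot: [[-0.002, 1.0, 0.0], [1.0, 0.002, -0.001], [-0.001, 0.0, -1.0]]
contact_force: [0.1, -0.7, 0.0]
finger_gap: 0.991
grip_force: 0.0
```

The white bottles are at about (189,178), (230,186) and (192,228). The pink ones at (228,229) and (214,265) are look-alikes and stay put. The pin is on the near side of the carousel, and the plate's handle is on its far side.

Request:
send_rows(moves=[[85, -43, 50, 0, 0], [85, -86, 99, 0, 0], [85, -128, 148, 0, 0], [85, -171, 197, 0, 0], [85, -214, 247, 0, 0], [85, -257, 296, 0, 0], [85, -300, 345, 0, 0], [85, -321, 370, 0, 0]])

```text
time_s: 2.1
tool_pos: [579.1, 371.2, 231.4]
tool_rot: [[-0.001, 1.0, 0.0], [1.0, 0.001, -0.0], [-0.0, 0.0, -1.0]]
contact_force: [-0.4, 0.1, -0.3]
finger_gap: 0.998
grip_force: 0.0
```

Request:
send_rows(moves=[[85, 0, 0, 50, 0], [85, 0, 0, 100, 0], [85, 0, 0, 150, 0], [85, 0, 0, 185, 0], [85, 0, 0, 200, 0], [85, 0, 0, 200, 0]])

```text
time_s: 2.85
tool_pos: [576.9, 373.6, 30.7]
tool_rot: [[-0.001, 1.0, -0.001], [1.0, 0.001, -0.001], [-0.001, -0.001, -1.0]]
contact_force: [0.6, 0.1, -0.3]
finger_gap: 0.994
grip_force: 0.0
```

Request:
send_rows(moves=[[35, 0, 0, 0, 0], [35, 0, 0, 0, 0], [35, 0, 0, 0, 0], [35, 0, 0, 0, 0], [35, 0, 0, 0, 0], [35, 0, 0, 0, 0]])

```text
time_s: 3.6
tool_pos: [578.6, 374.5, 33.5]
tool_rot: [[-0.0, 1.0, 0.003], [1.0, 0.0, 0.002], [0.002, 0.003, -1.0]]
contact_force: [1.0, -1.4, 6.2]
finger_gap: 0.521
grip_force: 61.3
```

Request:
send_rows(moves=[[35, 0, 0, -40, 0], [35, 0, 0, -90, 0], [35, 0, 0, -140, 0], [35, 0, 0, -190, 0], [35, 0, 0, -200, 0], [35, 0, 0, -200, 0]])

```text
time_s: 4.35
tool_pos: [577.0, 373.9, 231.9]
tool_rot: [[-0.0, 1.0, 0.001], [1.0, 0.0, 0.001], [0.001, 0.001, -1.0]]
contact_force: [-0.5, 0.4, -1.4]
finger_gap: 0.523
grip_force: 61.7
```

```bash
python3 - <<'E'
from h import *
crop("top",150,350,120,290,4,"a1.png")
s=r.read_state();print(s["tool_pos"],s["grip_force"],s["finger_gap"])
E
```

```text
[576.13301387 373.57245473 230.38721699] 61.734176685567945 0.5184533103311963
```

View pics/a1.png

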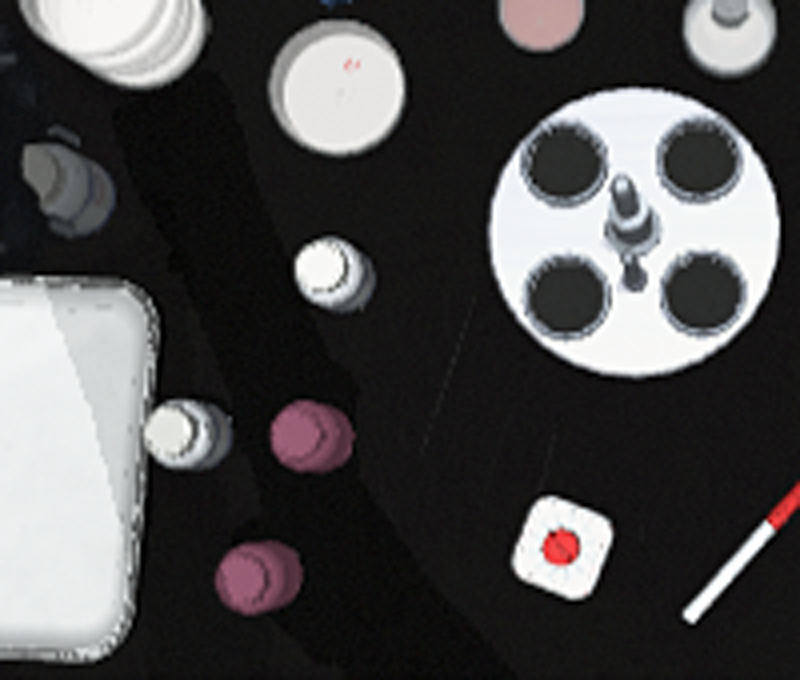

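Request:
send_rows(moves=[[35, -50, 11, 0, 0], [35, -105, 22, 0, 0], [35, -160, 33, 0, 0], [35, -215, 44, 0, 0], [35, -260, 54, 0, 0], [35, -277, 56, 0, 0], [35, -277, 56, 0, 0]])

```text
time_s: 5.28
tool_pos: [632.2, 95.7, 229.8]
tool_rot: [[0.002, 1.0, -0.003], [1.0, -0.002, -0.001], [-0.001, -0.003, -1.0]]
contact_force: [-0.7, 0.0, -1.4]
finger_gap: 0.52
grip_force: 61.7
```

Request:
send_rows(moves=[[35, 0, 0, 45, 0], [35, 0, 0, 90, 0], [35, 0, 0, 125, 0], [35, 0, 0, 125, 0]])

```text
time_s: 5.78
tool_pos: [629.8, 100.1, 102.8]
tool_rot: [[-0.004, 1.0, -0.008], [1.0, 0.004, 0.001], [0.001, -0.008, -1.0]]
contact_force: [-0.7, 0.3, -0.1]
finger_gap: 0.524
grip_force: 61.7
```

```bash
python3 - <<'E'
from h import *
crop("top",230,380,110,240,5,"a2.png")
s=r.read_state();print(s["tool_pos"],s["grip_force"],s["finger_gap"],pix("top",[632.8,96.9,50]),pix("top",[632.8,96.9,147]))
E
```

```text
[631.79407078  99.52880369 104.92197213] 61.69633842073381 0.5234311563670494 [290.39508641 159.62477767] [286.76246936 151.069426  ]
```

View pics/a2.png

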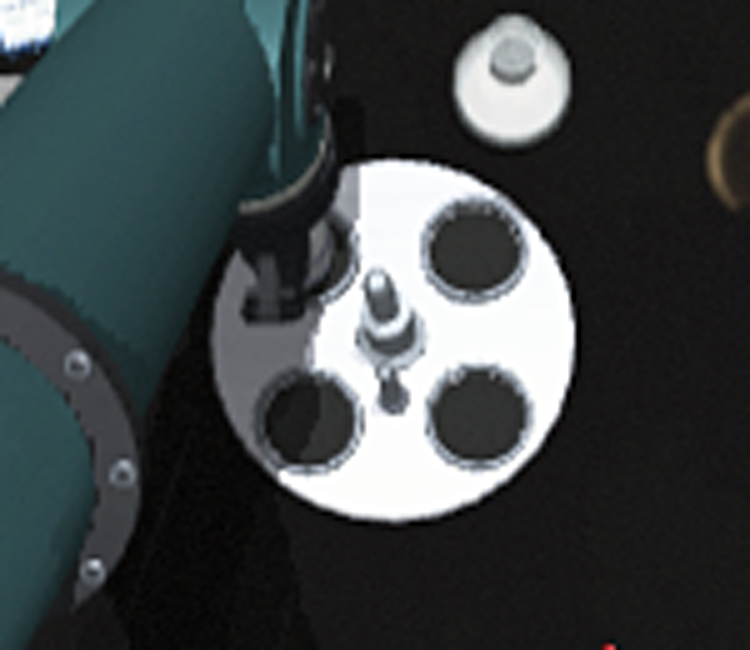

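Request:
send_rows(moves=[[35, 0, 0, 0, 0], [35, 0, 0, 0, 0], [35, 0, 0, 15, 0], [35, 0, 0, 28, 0], [35, 0, 0, 38, 0], [35, 0, 0, 38, 0], [35, 0, 0, 38, 0]])

```text
time_s: 6.7
tool_pos: [634.2, 95.7, 69.4]
tool_rot: [[0.001, 1.0, 0.001], [1.0, -0.001, -0.0], [-0.0, 0.001, -1.0]]
contact_force: [-1.4, -1.5, 10.0]
finger_gap: 0.526
grip_force: 62.8
```

Request:
send_rows(moves=[[75, 0, 0, 0, 0], [75, 0, 0, 0, 0], [75, 0, 0, 0, 0], [75, 0, 0, -40, 0], [75, 0, 0, -90, 0], [75, 0, 0, -140, 0], [75, 0, 0, -163, 0], [75, 0, 0, -163, 0]])

```text
time_s: 7.7
tool_pos: [634.5, 97.0, 233.3]
tool_rot: [[-0.0, 1.0, 0.004], [1.0, 0.0, 0.001], [0.001, 0.004, -1.0]]
contact_force: [0.2, 0.4, -0.7]
finger_gap: 0.882
grip_force: 0.0
```

Request:
send_rows(moves=[[85, 50, -25, 0, 0], [85, 105, -50, 0, 0], [85, 160, -65, 0, 0], [85, 163, -80, 0, 0], [85, 163, -80, 0, 0], [85, 163, -80, 0, 0], [85, 163, -80, 0, 0]])

```text
time_s: 8.57
tool_pos: [554.3, 257.7, 231.3]
tool_rot: [[0.003, 1.0, 0.001], [1.0, -0.003, -0.001], [-0.001, 0.001, -1.0]]
contact_force: [0.1, 0.9, -0.7]
finger_gap: 0.999
grip_force: 0.0
```

```bash
python3 - <<'E'
from h import *
crop("scene",200,400,130,250,4,"a3.png")
s=r.read_state();print(s["tool_pos"],s["qpos"])
E
```

```text
[554.14141727 258.0955864  231.34402881] [-46.43382859  27.28629029  24.10539736 108.13231801 -14.63521915
  47.57831775 -14.92623229]
```

View pics/a3.png

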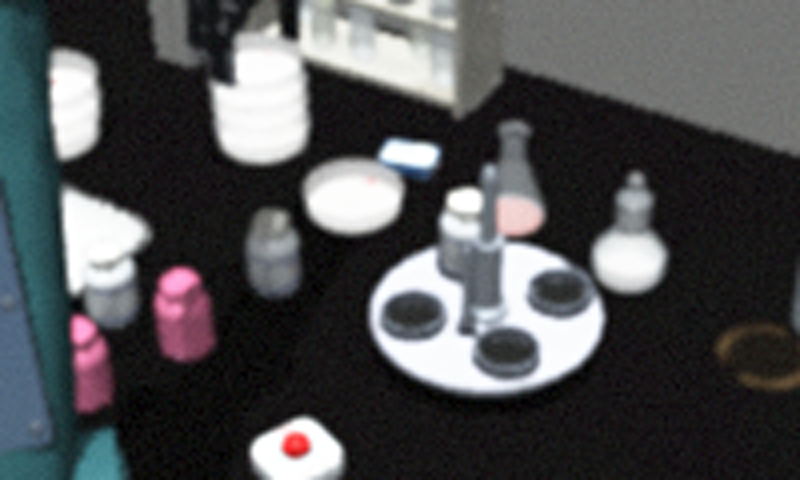

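Request:
send_rows(moves=[[85, 2, -1, 50, 0], [85, 2, -1, 100, 0], [85, 2, -1, 150, 0], [85, 2, -1, 185, 0], [85, 2, -1, 200, 0], [85, 2, -1, 200, 0], [85, 2, -1, 200, 0]])

```text
time_s: 9.5
tool_pos: [553.6, 262.0, 32.7]
tool_rot: [[0.0, 1.0, 0.003], [1.0, -0.0, 0.001], [0.001, 0.003, -1.0]]
contact_force: [0.5, 0.4, 0.5]
finger_gap: 0.995
grip_force: 0.0
```

Request:
send_rows(moves=[[35, 0, 0, 0, 0], [35, 0, 0, 0, 0], [35, 0, 0, 0, 0], [35, 0, 0, 0, 0], [35, 0, 0, 0, 0], [35, 0, 0, 0, 0]])

```text
time_s: 10.25
tool_pos: [553.1, 262.1, 32.8]
tool_rot: [[0.0, 1.0, 0.002], [1.0, -0.0, 0.001], [0.001, 0.002, -1.0]]
contact_force: [-0.8, 0.0, 5.9]
finger_gap: 0.526
grip_force: 60.4
```

Request:
send_rows(moves=[[35, 0, 0, -40, 0], [35, 0, 0, -90, 0], [35, 0, 0, -140, 0], [35, 0, 0, -190, 0], [35, 0, 0, -200, 0], [35, 0, 0, -200, 0], [35, 0, 0, -200, 0]])

```text
time_s: 11.12
tool_pos: [550.7, 261.4, 229.5]
tool_rot: [[-0.0, 1.0, -0.003], [1.0, 0.0, -0.002], [-0.002, -0.003, -1.0]]
contact_force: [-0.1, -0.2, -0.0]
finger_gap: 0.525
grip_force: 61.9
```

Request:
send_rows(moves=[[35, -50, -5, 0, 0], [35, -100, -10, 0, 0], [35, -145, -14, 0, 0], [35, -166, -17, 0, 0], [35, -166, -17, 0, 0], [35, -166, -17, 0, 0], [35, -166, -17, 0, 0], [35, -166, -17, 0, 0]])

```text
time_s: 12.12
tool_pos: [535.3, 97.2, 231.2]
tool_rot: [[-0.002, 1.0, -0.0], [1.0, 0.002, 0.0], [0.0, -0.0, -1.0]]
contact_force: [0.1, -0.1, -0.7]
finger_gap: 0.523
grip_force: 61.9
```

Request:
send_rows(moves=[[35, -1, 1, 45, 0], [35, -1, 1, 90, 0], [35, -1, 1, 120, 0], [35, -1, 1, 120, 0], [35, -1, 1, 120, 0], [35, -1, 1, 120, 0]])

```text
time_s: 12.88
tool_pos: [537.5, 95.1, 112.8]
tool_rot: [[-0.0, 1.0, 0.003], [1.0, 0.0, 0.001], [0.001, 0.003, -1.0]]
contact_force: [-0.5, -1.4, -1.0]
finger_gap: 0.524
grip_force: 61.9
```

Request:
send_rows(moves=[[35, 0, 0, 15, 0], [35, 0, 0, 30, 0], [35, 0, 0, 42, 0], [35, 0, 0, 42, 0], [35, 0, 0, 42, 0]])

```text
time_s: 13.5
tool_pos: [536.0, 94.6, 68.7]
tool_rot: [[0.0, 1.0, -0.001], [1.0, -0.0, -0.0], [-0.0, -0.001, -1.0]]
contact_force: [-0.1, -0.3, -1.4]
finger_gap: 0.525
grip_force: 62.1
```

Request:
send_rows(moves=[[75, 0, 0, 0, 0], [75, 0, 0, 0, 0], [75, 0, 0, 0, 0], [75, 0, 0, -40, 0], [75, 0, 0, -90, 0], [75, 0, 0, -140, 0], [75, 0, 0, -162, 0], [75, 0, 0, -162, 0]])

```text
time_s: 14.5
tool_pos: [537.4, 95.0, 233.2]
tool_rot: [[-0.0, 1.0, 0.004], [1.0, 0.0, 0.002], [0.002, 0.004, -1.0]]
contact_force: [-0.6, -0.4, 0.3]
finger_gap: 0.879
grip_force: 0.0
```

Request:
send_rows(moves=[[85, 50, -18, 0, 0], [85, 105, -38, 0, 0], [85, 160, -58, 0, 0], [85, 215, -78, 0, 0], [85, 250, -91, 0, 0], [85, 265, -97, 0, 0], [85, 265, -97, 0, 0], [85, 265, -97, 0, 0]])

```text
time_s: 15.5
tool_pos: [440.1, 357.2, 231.0]
tool_rot: [[0.003, 1.0, -0.0], [1.0, -0.003, -0.002], [-0.002, -0.0, -1.0]]
contact_force: [0.4, 0.8, -0.2]
finger_gap: 0.993
grip_force: 0.0
```

Request:
send_rows(moves=[[85, 0, 0, 50, 0], [85, 0, 0, 100, 0], [85, 0, 0, 110, 0], [85, 0, 0, 110, 0], [85, 0, 0, 110, 0]])

```text
time_s: 16.12
tool_pos: [440.8, 360.1, 123.2]
tool_rot: [[0.001, 1.0, 0.003], [1.0, -0.001, 0.002], [0.002, 0.003, -1.0]]
contact_force: [-0.4, 0.3, 0.2]
finger_gap: 0.996
grip_force: 0.0
```

Request:
send_rows(moves=[[85, 0, 0, 45, 0], [85, 0, 0, 80, 0], [85, 0, 0, 91, 0], [85, 0, 0, 91, 0], [85, 0, 0, 91, 0]])

```text
time_s: 16.75
tool_pos: [440.3, 360.5, 31.9]
tool_rot: [[0.0, 1.0, 0.002], [1.0, -0.0, 0.002], [0.002, 0.002, -1.0]]
contact_force: [0.2, -0.3, 0.1]
finger_gap: 0.997
grip_force: 0.0
```

Request:
send_rows(moves=[[35, 0, 0, 0, 0], [35, 0, 0, 0, 0], [35, 0, 0, 0, 0], [35, 0, 0, 0, 0], [35, 0, 0, 0, 0], [35, 0, 0, 0, 0]])

```text
time_s: 17.5
tool_pos: [439.8, 360.2, 31.4]
tool_rot: [[0.0, 1.0, 0.001], [1.0, -0.0, 0.001], [0.001, 0.001, -1.0]]
contact_force: [-0.6, -0.2, 7.4]
finger_gap: 0.517
grip_force: 60.5
```

Request:
send_rows(moves=[[35, 0, 0, -40, 0], [35, 0, 0, -90, 0], [35, 0, 0, -140, 0], [35, 0, 0, -190, 0], [35, 0, 0, -205, 0], [35, 0, 0, -205, 0], [35, 0, 0, -205, 0]])

```text
time_s: 18.38
tool_pos: [437.8, 359.0, 233.4]
tool_rot: [[-0.0, 1.0, -0.003], [1.0, 0.0, -0.003], [-0.003, -0.003, -1.0]]
contact_force: [-0.2, -0.4, -1.5]
finger_gap: 0.511
grip_force: 62.0
```

Request:
send_rows(moves=[[35, -52, 14, 0, 0], [35, -104, 28, 0, 0], [35, -156, 43, 0, 0], [35, -208, 57, 0, 0], [35, -260, 71, 0, 0], [35, -312, 85, 0, 0], [35, -350, 96, 0, 0], [35, -362, 99, 0, 0]])

```text
time_s: 19.38
tool_pos: [537.5, -5.5, 233.7]
tool_rot: [[0.005, 1.0, -0.003], [1.0, -0.005, -0.002], [-0.002, -0.003, -1.0]]
contact_force: [-0.2, 1.2, -0.6]
finger_gap: 0.513
grip_force: 62.0
```

Request:
send_rows(moves=[[35, 0, 0, 0, 0], [35, 0, 0, 0, 0], [35, 0, 0, 0, 0], [35, 0, 0, 0, 0]])

```text
time_s: 19.88
tool_pos: [538.0, -1.0, 235.3]
tool_rot: [[-0.002, 1.0, -0.0], [1.0, 0.002, 0.0], [0.0, -0.0, -1.0]]
contact_force: [-0.6, -0.4, -1.6]
finger_gap: 0.518
grip_force: 62.0
```

Request:
send_rows(moves=[[35, 0, 1, 45, 0], [35, 0, 1, 90, 0], [35, 0, 1, 125, 0], [35, 0, 1, 125, 0], [35, 0, 1, 125, 0], [35, 0, 1, 125, 0]])

```text
time_s: 20.62
tool_pos: [540.6, -2.2, 112.0]
tool_rot: [[-0.0, 1.0, 0.003], [1.0, 0.0, 0.0], [0.0, 0.003, -1.0]]
contact_force: [0.5, -0.1, -1.5]
finger_gap: 0.519
grip_force: 62.0
```

Request:
send_rows(moves=[[35, 0, 0, 15, 0], [35, 0, 0, 30, 0], [35, 0, 0, 42, 0], [35, 0, 0, 42, 0], [35, 0, 0, 42, 0]])

```text
time_s: 21.25
tool_pos: [538.8, -2.4, 67.6]
tool_rot: [[0.0, 1.0, -0.001], [1.0, -0.0, -0.0], [-0.0, -0.001, -1.0]]
contact_force: [-0.1, -0.2, -0.2]
finger_gap: 0.515
grip_force: 62.0
```

Request:
send_rows(moves=[[75, 0, 0, 0, 0], [75, 0, 0, 0, 0], [75, 0, 0, 0, 0], [75, 0, 0, -40, 0], [75, 0, 0, -90, 0], [75, 0, 0, -140, 0], [75, 0, 0, -167, 0], [75, 0, 0, -167, 0]])

```text
time_s: 22.25
tool_pos: [540.7, -2.2, 237.6]
tool_rot: [[-0.0, 1.0, 0.005], [1.0, 0.0, 0.001], [0.001, 0.005, -1.0]]
contact_force: [-0.2, -0.3, -0.5]
finger_gap: 0.878
grip_force: 0.0
```

Request:
send_rows(moves=[[85, -50, 0, 0, 0.17], [85, -100, 0, 0, 0.34], [85, -150, 0, 0, 0.51], [85, -190, 0, 0, 0.68], [85, -200, 0, 0, 0.85], [85, -200, 0, 0, 1.02], [85, -200, 0, 0, 1.19], [85, -200, 0, 0, 1.344]])

```text
time_s: 23.25
tool_pos: [538.2, -201.8, 233.7]
tool_rot: [[0.976, 0.22, -0.003], [0.22, -0.976, 0.001], [-0.003, -0.001, -1.0]]
contact_force: [-0.2, 0.4, 0.0]
finger_gap: 0.999
grip_force: 0.0
```

```bash
python3 - <<'E'
from h import *
im=r.snapshot("top")[:,:,::-1];cv2.imwrite("pics/t4.png",im)
f=lambda x0,x1,y0,y1,k:cv2.resize(im[y0:y1,x0:x1],None,fx=k,fy=k,interpolation=cv2.INTER_CUBIC)
cv2.imwrite("pics/a4.png",np.hstack([f(260,360,130,250,4),f(400,500,130,250,4)]))
s=r.read_state();print(s["tool_pos"],s["tool_rot"].round(3))
E
```

```text
[ 538.32160602 -201.55385826  233.44430396] [[ 0.976  0.217 -0.003]
 [ 0.217 -0.976  0.   ]
 [-0.003 -0.001 -1.   ]]
```

View pics/a4.png

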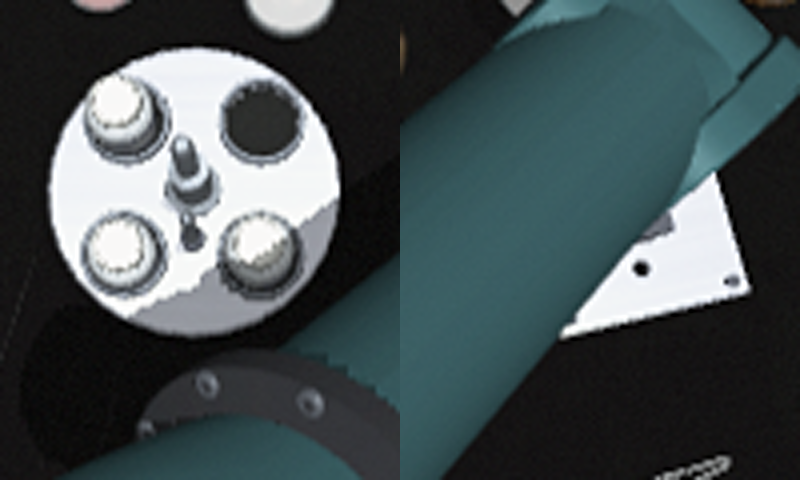

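Request:
send_rows(moves=[[85, 12, -57, 0, 0], [85, 25, -115, 0, 0], [85, 37, -170, 0, 0], [85, 50, -230, 0, 0], [85, 62, -280, 0, 0], [85, 62, -280, 0, 0]])

```text
time_s: 24.05
tool_pos: [535.8, 90.4, 233.3]
tool_rot: [[0.972, 0.236, -0.003], [0.236, -0.972, 0.001], [-0.003, -0.001, -1.0]]
contact_force: [-1.1, 0.2, 0.0]
finger_gap: 0.993
grip_force: 0.0
```

```bash
cat > plate.py <<'E'
from h import *
im=r.snapshot("top")[:,:,::-1]
s=r.read_state();print(s["tool_pos"],s["tool_rot"].round(3)[:2,:2])
g=im.mean(2)
m=((g>150)*255).astype(np.uint8);m[:, :415]=0;m[:150]=0;m[240:]=0;m[:,510:]=0
cs,_=cv2.findContours(m,cv2.RETR_EXTERNAL,cv2.CHAIN_APPROX_NONE)
c=max(cs,key=cv2.contourArea)
P=np.array([ray("top",*p,8)[:2] for p in c[:,0]])
o=P.mean(0)
# iterative: edges of square by angle
th=np.radians(13)
for k in range(4):
    R=np.array([[np.cos(th),np.sin(th)],[-np.sin(th),np.cos(th)]]);Q=(P-o)@R.T
    cen=[];an=[];h=[]
    for a in(0,1):
        for sg in(-1,1):
            e=Q[(np.abs(sg*Q[:,a]-70)<12)&(np.abs(Q[:,1-a])<55)]
            if a==0 and sg==1: e=e[(e[:,1]<-20) | (e[:,1]>35)]
            q=np.polyfit(e[:,1-a],e[:,a],1);cen.append(np.median(e[:,a]-q[0]*e[:,1-a]));an.append(q[0]*(-1 if a==0 else 1))
    d=np.array([(cen[0]+cen[1])/2,(cen[2]+cen[3])/2]);o=o+R.T@d;th+=np.arctan(np.mean(an))
    print("centre",o.round(1),"deg",np.degrees(th).round(2),np.round(cen,1),np.round(an,3))
# dark pin hole
k=(g<90)
w=pix("top",[*(o-36*np.array([np.cos(th),np.sin(th)])),8]);u,v=w.round().astype(int)
sub=np.clip(200-g[v-6:v+7,u-6:u+7],0,None);yy,xx=np.mgrid[v-6:v+7,u-6:u+7]
print("pinhole pred",w,"seen",(sub*xx).sum()/sub.sum(),(sub*yy).sum()/sub.sum())
cv2.imwrite("pics/a5.png",cv2.resize(im[130:250,390:510],None,fx=4,fy=4,interpolation=cv2.INTER_CUBIC))
E
python3 plate.py
```

```text
[535.82447256  86.99913994 233.92238314] [[ 0.973  0.232]
 [ 0.232 -0.973]]
centre [ 566.2 -379.9] deg 13.26 [-75.5  62.5 -69.7  67.9] [0.001 0.009 0.002 0.006]
centre [ 566.1 -379.8] deg 13.37 [-69.1  69.1 -68.8  68.9] [-0.002  0.006  0.001  0.002]
centre [ 566.1 -379.8] deg 13.33 [-69.1  69.  -68.9  68.8] [-0.004  0.002 -0.001 -0.   ]
centre [ 566.1 -379.8] deg 13.33 [-69.   69.  -68.8  68.8] [-0.004  0.003  0.     0.   ]
pinhole pred [459.92785992 196.71127395] seen 459.24689464806 196.09201042784844
```

View pics/a5.png

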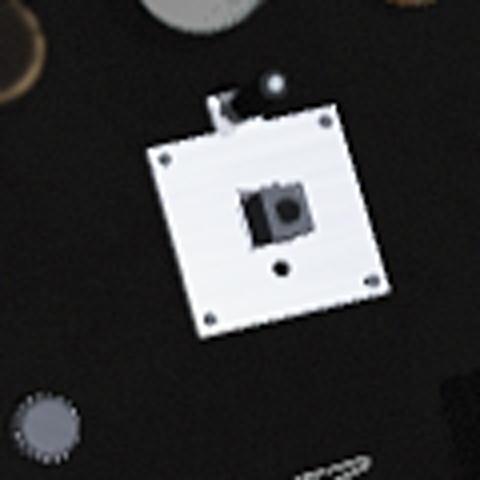

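Request:
send_rows(moves=[[85, -10, 59, 0, 0], [85, -20, 118, 0, 0], [85, -30, 177, 0, 0], [85, -40, 236, 0, 0], [85, -50, 295, 0, 0], [85, -60, 354, 0, 0], [85, -70, 413, 0, 0], [85, -77, 461, 0, 0]])

```text
time_s: 25.1
tool_pos: [562.5, -386.8, 234.9]
tool_rot: [[0.975, 0.221, -0.001], [0.221, -0.975, -0.001], [-0.001, 0.001, -1.0]]
contact_force: [-0.2, 1.4, 0.6]
finger_gap: 0.995
grip_force: 0.0
```

Request:
send_rows(moves=[[85, 0, 0, 40, 0], [85, 0, 0, 80, 0], [85, 0, 0, 100, 0], [85, 0, 0, 100, 0], [85, 0, 0, 100, 0], [85, 0, 0, 100, 0]])

```text
time_s: 25.85
tool_pos: [566.1, -382.8, 137.1]
tool_rot: [[0.974, 0.225, 0.002], [0.225, -0.974, -0.002], [0.002, 0.002, -1.0]]
contact_force: [-0.0, -0.2, 0.0]
finger_gap: 0.996
grip_force: 0.0
```

```bash
python3 - <<'E'
from h import *
s=r.read_state();print(s["tool_pos"],s["tool_rot"].round(3),s["qpos"])
im=r.snapshot("scene")[:,:,::-1];cv2.imwrite("pics/a6.png",cv2.resize(im[200:320,380:530],None,fx=5,fy=5,interpolation=cv2.INTER_CUBIC))
E
```

```text
[ 566.06544018 -382.8061351   137.09291539] [[ 0.974  0.225  0.002]
 [ 0.225 -0.974 -0.002]
 [ 0.002  0.002 -1.   ]] [  3.81648912  44.09137423  42.36148201 103.01823434 -38.86860166
  48.33799238 -11.86322087]
```

View pics/a6.png

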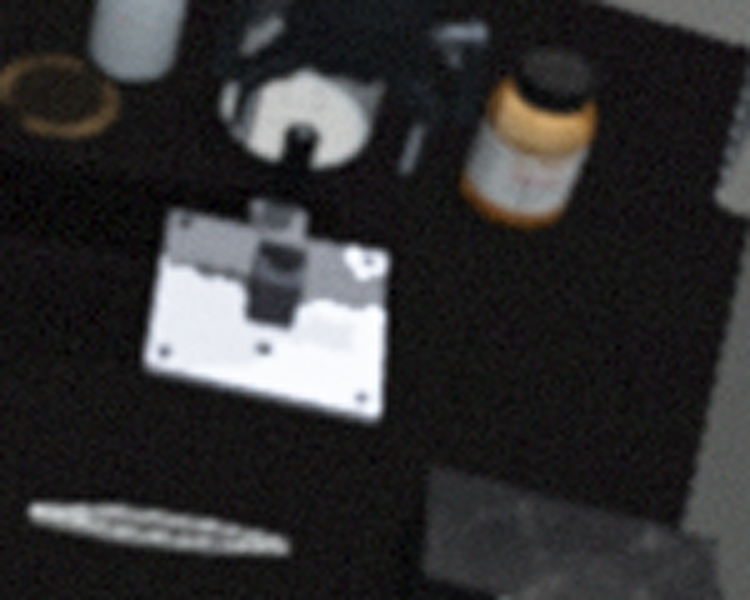

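Request:
send_rows(moves=[[85, 1, -3, 40, 0], [85, 1, -3, 80, 0], [85, 1, -3, 110, 0], [85, 1, -3, 122, 0], [85, 1, -3, 122, 0], [85, 1, -3, 122, 0]])

```text
time_s: 26.65
tool_pos: [566.4, -379.8, 14.9]
tool_rot: [[0.974, 0.225, 0.002], [0.225, -0.974, -0.002], [0.002, 0.002, -1.0]]
contact_force: [-0.3, -0.2, -0.5]
finger_gap: 0.993
grip_force: 0.0
```

Request:
send_rows(moves=[[20, 0, 0, 0, 0], [20, 0, 0, 0, 0], [20, 0, 0, 0, 0], [20, 0, 0, 0, 0], [20, 0, 0, 0, 0], [20, 0, 0, 0, 0], [20, 0, 0, 0, 0], [20, 0, 0, 0, 0]])

```text
time_s: 27.65
tool_pos: [565.9, -379.3, 13.8]
tool_rot: [[0.974, 0.225, 0.001], [0.225, -0.974, -0.001], [0.001, 0.001, -1.0]]
contact_force: [-0.1, -0.0, 5.6]
finger_gap: 0.341
grip_force: 61.2
```

Request:
send_rows(moves=[[20, 0, 0, -30, 0], [20, 0, 0, -75, 0], [20, 0, 0, -125, 0], [20, 0, 0, -175, 0], [20, 0, 0, -215, 0], [20, 0, 0, -225, 0], [20, 0, 0, -225, 0]])

```text
time_s: 28.52
tool_pos: [565.0, -377.6, 236.7]
tool_rot: [[0.974, 0.225, -0.002], [0.225, -0.974, 0.002], [-0.001, -0.002, -1.0]]
contact_force: [-0.1, -0.3, -3.8]
finger_gap: 0.346
grip_force: 60.5
```

Request:
send_rows(moves=[[20, 15, -52, 0, 0.03], [20, 30, -104, 0, 0.06], [20, 45, -156, 0, 0.09], [20, 60, -208, 0, 0.12], [20, 75, -260, 0, 0.15], [20, 90, -312, 0, 0.18], [20, 105, -370, 0, 0.204], [20, 116, -411, 0, 0.204]])

```text
time_s: 29.52
tool_pos: [584.0, 52.0, 235.0]
tool_rot: [[1.0, 0.026, -0.006], [0.026, -1.0, 0.0], [-0.006, -0.001, -1.0]]
contact_force: [-0.2, 0.2, -3.2]
finger_gap: 0.343
grip_force: 60.9
```

Request:
send_rows(moves=[[20, 0, 0, 0, 0], [20, 0, 0, 0, 0], [20, 0, 0, 0, 0], [20, 0, 0, 0, 0]])

```text
time_s: 30.02
tool_pos: [585.9, 46.2, 238.2]
tool_rot: [[1.0, 0.02, -0.0], [0.02, -1.0, -0.0], [-0.0, 0.0, -1.0]]
contact_force: [-0.2, 0.9, -3.8]
finger_gap: 0.34
grip_force: 61.1
```

```bash
python3 - <<'E'
from h import *
s=r.read_state();print(s["tool_pos"],s["tool_rot"].round(3),s["grip_force"])
a=r.snapshot("top")[:,:,::-1];b=r.snapshot("scene")[:,:,::-1]
cv2.imwrite("pics/t7.png",a);cv2.imwrite("pics/s7.png",b)
f=lambda im,x0,x1,y0,y1,k:cv2.resize(im[y0:y1,x0:x1],None,fx=k,fy=k,interpolation=cv2.INTER_CUBIC)
cv2.imwrite("pics/a7.png",np.hstack([f(a,260,360,120,240,4),f(b,275,375,130,250,4)]))
E
```

```text
[585.92389733  46.18251012 238.20190509] [[ 1.    0.02 -0.  ]
 [ 0.02 -1.   -0.  ]
 [-0.    0.   -1.  ]] 61.06895327568054
```

View pics/a7.png

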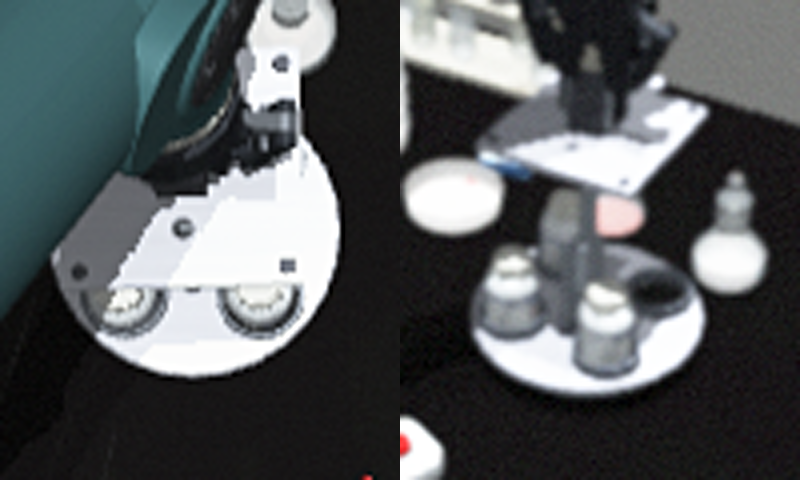

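```bash
python3 - <<'E'
from h import *
im=cv2.imread("pics/t7.png").mean(2)
z=238.2-13.9+8
def cen(u,v,w=4):
    sub=np.clip(np.median(im[v-w:v+w+1,u-w:u+w+1])-25-im[v-w:v+w+1,u-w:u+w+1],0,None);yy,xx=np.mgrid[v-w:v+w+1,u-w:u+w+1]
    return (sub*xx).sum()/sub.sum(),(sub*yy).sum()/sub.sum()
for n,u,v in(("pinhole",305,177),("cornerhole",332,186),("far hole",330,136)):
    c=cen(u,v);print(n,c,ray("top",*c,z).round(1))
b=cv2.imread("pics/s7.png").mean(2)
# shaft tip in first images
for n,f,(u,v) in(("top","pics/top0.png",(305,164)),("scene","pics/scene0.png",(322,173))):
    g=cv2.imread(f).mean(2);print(n,g[v-5:v+6,u-5:u+6].astype(int))
print(pix("top",[586.5,47.4,189]),pix("scene",[586.5,47.4,189]),pix("top",[550.5,46.4,132]))
E
```

```text
pinhole (np.float64(305.0402519588262), np.float64(176.7426640036872)) [549.9  44.6 232.3]
cornerhole (np.float64(331.3988020963315), np.float64(185.9905165959571)) [528.  -16.2 232.3]
far hole (np.float64(329.67106331168833), np.float64(135.53814935064935)) [647.6 -12.7 232.3]
top [[ 98 165 252 244 243 243 243 243 243 244 244]
 [ 87 155 233 244 242 242 242 242 242 242 242]
 [105 130 213 245 242 243 243 243 243 243 243]
 [112 108 243 246 245 245 244 244 243 242 242]
 [156  95 253 247 207 210 213 247 244 243 242]
 [158 123 254 189 155 180 156 201 250 246 244]
 [112 234 236 116 207 219 200 107 223 248 245]
 [136 254 180 112 231 229 212  93 151 252 245]
 [233 250 151  92 188 184 156  95 106 236 245]
 [248 247 222  71 115 119 105  85  70 176 234]
 [245 246 236  81  79  89  85  78  72 150 228]]
scene [[ 14  20  15  24  19  19  23  34  73 100 118]
 [ 18  21  22  20  20  15  26  50  86 109 113]
 [ 21  19  18  29  45  58  56  70  99 116 122]
 [ 10  16  22  55 104 128 109  92 114 127 130]
 [ 18  19  31  79 145 175 154 123 118 133 128]
 [ 17  18  42  91 149 174 160 129 127 128 132]
 [ 28  25  43  93 138 150 137 126 124 124 135]
 [ 17  20  45  89 118 121 122 112 124 129 133]
 [ 14  26  41  79 109 112 104 108 122 130 133]
 [ 15  26  50  82 106 104 101 105 127 141 137]
 [ 21  23  46  81 110 114 109 125 152 165 169]]
[304.99121555 165.19126716] [322.50070976 171.88575959] [306.59127915 183.57473128]
```

Request:
send_rows(moves=[[20, 0, -1.6, 15, 0], [20, 0, -1.6, 30, 0], [20, 0, -1.6, 30, 0], [20, 0, -1.6, 35, 0], [20, 0, -1.6, 40, 0], [20, 0, -1.6, 40, 0], [20, 0, -1.6, 40, 0]])

```text
time_s: 31.0
tool_pos: [586.3, 49.3, 198.5]
tool_rot: [[1.0, 0.023, 0.0], [0.023, -1.0, 0.0], [0.0, 0.0, -1.0]]
contact_force: [-0.1, -0.4, -4.7]
finger_gap: 0.343
grip_force: 61.0
```

Request:
send_rows(moves=[[20, 0, 1.2, 2, 0], [20, 0, 1.2, 6, 0], [20, 0, 1.2, 12, 0], [20, 0, 1.2, 18, 0], [20, 0, 1.2, 20, 0], [20, 0, 1.2, 20, 0]])

```text
time_s: 31.75
tool_pos: [586.0, 48.2, 178.0]
tool_rot: [[1.0, 0.023, -0.001], [0.023, -1.0, -0.0], [-0.001, -0.0, -1.0]]
contact_force: [-0.8, 0.3, -3.8]
finger_gap: 0.341
grip_force: 61.2
```

Request:
send_rows(moves=[[20, 0, 0, 8, 0], [20, 0, 0, 16, 0], [20, 0, 0, 24, 0], [20, 0, 0, 29, 0], [20, 0, 0, 29, 0], [20, 0, 0, 29, 0]])

```text
time_s: 32.5
tool_pos: [585.9, 48.2, 149.2]
tool_rot: [[1.0, 0.023, -0.001], [0.023, -1.0, 0.0], [-0.001, -0.0, -1.0]]
contact_force: [-1.4, 0.7, -4.6]
finger_gap: 0.342
grip_force: 61.1
```

Request:
send_rows(moves=[[20, 0, 0, 3, 0], [20, 0, 0, 6, 0], [20, 0, 0, 9, 0], [20, 0, 0, 9, 0]])

```text
time_s: 33.0
tool_pos: [586.1, 48.6, 140.0]
tool_rot: [[1.0, 0.023, -0.0], [0.023, -1.0, 0.001], [-0.0, -0.001, -1.0]]
contact_force: [-2.7, 2.3, -3.0]
finger_gap: 0.342
grip_force: 61.4
```

Request:
send_rows(moves=[[20, 0, 0, 3, 0], [20, 0, 0, 6, 0], [20, 0, 0, 9, 0], [20, 0, 0, 11, 0], [20, 0, 0, 12, 0], [20, 0, 0, 12, 0]])

```text
time_s: 33.75
tool_pos: [586.0, 48.3, 128.8]
tool_rot: [[1.0, 0.023, -0.0], [0.023, -1.0, 0.001], [-0.0, -0.001, -1.0]]
contact_force: [-4.7, 3.1, 3.8]
finger_gap: 0.345
grip_force: 62.1
```

Request:
send_rows(moves=[[20, 0, 0, 1, 0], [20, 0, 0, 1, 0], [20, 0, 0, 1, 0]])

```text
time_s: 34.12
tool_pos: [586.0, 48.3, 128.7]
tool_rot: [[1.0, 0.023, -0.0], [0.023, -1.0, 0.002], [-0.0, -0.002, -1.0]]
contact_force: [-7.1, 4.1, 9.7]
finger_gap: 0.344
grip_force: 63.0
```

Request:
send_rows(moves=[[60, 0, 0, 0, 0], [60, 0, 0, 0, 0], [60, 0, 0, 0, 0], [60, 0, 0, 0, 0], [70, 0, 0, -40, 0], [70, 0, 0, -90, 0], [70, 0, 0, -130, 0], [70, 0, 0, -130, 0]])

```text
time_s: 35.12
tool_pos: [588.5, 47.3, 260.5]
tool_rot: [[1.0, 0.023, 0.007], [0.023, -1.0, 0.0], [0.007, -0.0, -1.0]]
contact_force: [-0.7, -0.6, 0.0]
finger_gap: 0.821
grip_force: 0.0
```

```bash
python3 - <<'E'
from h import *
a=r.snapshot("top")[:,:,::-1];b=r.snapshot("scene")[:,:,::-1]
cv2.imwrite("pics/t8.png",a);cv2.imwrite("pics/s8.png",b)
f=lambda im,x0,x1,y0,y1,k:cv2.resize(im[y0:y1,x0:x1],None,fx=k,fy=k,interpolation=cv2.INTER_CUBIC)
cv2.imwrite("pics/a8.png",np.hstack([f(b,275,375,130,250,4),f(a,360,460,180,300,4)]))
E
```

```text
(no output)
```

View pics/a8.png

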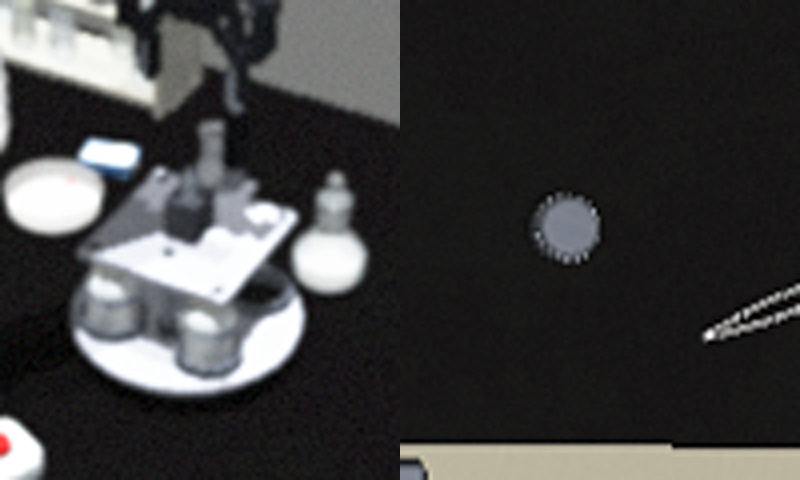

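Request:
send_rows(moves=[[85, -20, 50, 0, 0], [85, -55, 95, 0, 0], [85, -90, 140, 0, 0], [85, -125, 185, 0, 0], [85, -158, 230, 0, 0], [85, -177, 256, 0, 0], [85, -177, 256, 0, 0], [85, -177, 256, 0, 0]])

```text
time_s: 36.22
tool_pos: [415.0, -210.8, 256.4]
tool_rot: [[1.0, 0.023, -0.002], [0.023, -1.0, 0.001], [-0.002, -0.001, -1.0]]
contact_force: [-0.3, 0.4, 0.2]
finger_gap: 0.992
grip_force: 0.0
```

Request:
send_rows(moves=[[85, 0, 0, 50, 0], [85, 0, 0, 100, 0], [85, 0, 0, 150, 0], [85, 0, 0, 180, 0], [85, 0, 0, 180, 0], [85, 0, 0, 180, 0]])

```text
time_s: 36.98
tool_pos: [415.9, -211.6, 77.7]
tool_rot: [[1.0, 0.024, 0.0], [0.024, -1.0, -0.0], [0.0, 0.0, -1.0]]
contact_force: [0.5, 0.7, 0.2]
finger_gap: 0.998
grip_force: 0.0
```

```bash
python3 - <<'E'
from h import *
s=r.read_state();print(s["tool_pos"],s["tool_rot"].round(3),s["qpos"].round(1))
print(ray("top",402.4,236.5,41),ray("top",402,236.5,41))
b=r.snapshot("scene")[:,:,::-1];a=r.snapshot("top")[:,:,::-1]
f=lambda im,x0,x1,y0,y1,k:cv2.resize(im[y0:y1,x0:x1],None,fx=k,fy=k,interpolation=cv2.INTER_CUBIC)
cv2.imwrite("pics/a9.png",np.hstack([f(b,310,410,200,320,4),f(a,360,460,180,300,4)]))
E
```

```text
[ 415.86923877 -211.56732962   77.68989783] [[ 1.     0.024  0.   ]
 [ 0.024 -1.    -0.   ]
 [ 0.     0.    -1.   ]] [ -4.1  36.6  35.6 132.1 -52.1  26.  -13.8]
[ 416.70909687 -213.68994606   41.        ] [ 416.70989927 -212.59205147   41.        ]
```

View pics/a9.png

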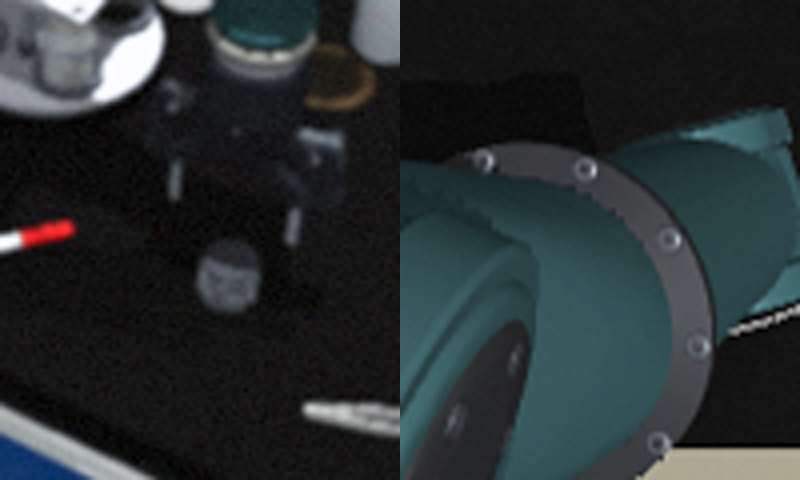

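Request:
send_rows(moves=[[85, 1, 1.5, 30, 0], [85, 1, 1.5, 55, 0], [85, 1, 1.5, 66, 0], [85, 1, 1.5, 66, 0], [85, 1, 1.5, 66, 0]])

```text
time_s: 37.7
tool_pos: [416.9, -213.6, 12.2]
tool_rot: [[1.0, 0.023, 0.002], [0.023, -1.0, -0.001], [0.002, 0.001, -1.0]]
contact_force: [-0.2, -1.3, -0.9]
finger_gap: 0.997
grip_force: 0.0
```

Request:
send_rows(moves=[[30, 0, 0, 0, 0], [30, 0, 0, 0, 0], [30, 0, 0, 0, 0], [30, 0, 0, 0, 0], [30, 0, 0, 0, 0], [30, 0, 0, 0, 0], [30, 0, 0, 0, 0]])

```text
time_s: 38.58
tool_pos: [416.3, -213.0, 12.0]
tool_rot: [[1.0, 0.022, 0.001], [0.022, -1.0, 0.001], [0.001, -0.001, -1.0]]
contact_force: [-0.6, 1.8, 8.5]
finger_gap: 0.471
grip_force: 59.8
```

Request:
send_rows(moves=[[30, 0, 0, -40, 0], [30, 0, 0, -90, 0], [30, 0, 0, -140, 0], [30, 0, 0, -190, 0], [30, 0, 0, -215, 0], [30, 0, 0, -225, 0], [30, 0, 0, -225, 0], [30, 0, 0, -225, 0]])

```text
time_s: 39.58
tool_pos: [415.3, -212.6, 235.2]
tool_rot: [[1.0, 0.023, -0.002], [0.023, -1.0, 0.001], [-0.002, -0.001, -1.0]]
contact_force: [0.4, 0.6, -1.1]
finger_gap: 0.472
grip_force: 61.5
```

Request:
send_rows(moves=[[30, 30, -44, 0, 0], [30, 60, -88, 0, 0], [30, 92, -134, 0, 0], [30, 124, -180, 0, 0], [30, 150, -220, 0, 0], [30, 170, -247, 0, 0], [30, 176, -257, 0, 0], [30, 176, -257, 0, 0]])

```text
time_s: 40.58
tool_pos: [585.4, 47.3, 235.3]
tool_rot: [[1.0, 0.023, -0.002], [0.023, -1.0, -0.001], [-0.002, 0.001, -1.0]]
contact_force: [-0.9, -0.7, -1.4]
finger_gap: 0.468
grip_force: 61.5
```

Request:
send_rows(moves=[[30, 0, 0, 15, 0], [30, 0, 0, 25, 0], [30, 0, 0, 25, 0], [30, 0, 0, 25, 0], [30, 0, 0, 25, 0], [30, 0, 0, 25, 0]])

```text
time_s: 41.32
tool_pos: [586.4, 47.7, 211.7]
tool_rot: [[1.0, 0.023, 0.001], [0.023, -1.0, 0.0], [0.001, -0.0, -1.0]]
contact_force: [0.0, -0.2, -1.4]
finger_gap: 0.471
grip_force: 61.5
```

Request:
send_rows(moves=[[30, 0, 0, 5, 0], [30, 0, 0, 10, 0], [30, 0, 0, 15, 0], [30, 0, 0, 20, 0], [30, 0, 0, 22, 0], [30, 0, 0, 22, 0]])

```text
time_s: 42.08
tool_pos: [585.7, 48.1, 188.9]
tool_rot: [[1.0, 0.023, -0.001], [0.023, -1.0, 0.001], [-0.001, -0.001, -1.0]]
contact_force: [-0.4, 1.1, -2.5]
finger_gap: 0.475
grip_force: 61.5
```

Request:
send_rows(moves=[[30, 0, 0, 4, 0], [30, 0, 0, 8, 0], [30, 0, 0, 12, 0], [30, 0, 0, 15, 0], [30, 0, 0, 16, 0], [30, 0, 0, 16, 0]])

```text
time_s: 42.82
tool_pos: [585.8, 48.1, 175.0]
tool_rot: [[1.0, 0.023, -0.001], [0.023, -1.0, 0.003], [-0.001, -0.003, -1.0]]
contact_force: [-7.4, 4.2, 13.9]
finger_gap: 0.468
grip_force: 63.1
```

Request:
send_rows(moves=[[60, 0, 0, 0, 0], [60, 0, 0, 0, 0], [60, 0, 0, 0, 0], [60, 0, 0, -40, 0], [60, 0, 0, -80, 0], [60, 0, 0, -80, 0], [60, 0, 0, -80, 0]])

```text
time_s: 43.7
tool_pos: [585.9, 47.8, 252.7]
tool_rot: [[1.0, 0.023, -0.001], [0.023, -1.0, 0.0], [-0.001, -0.0, -1.0]]
contact_force: [-0.7, -1.1, -0.1]
finger_gap: 0.702
grip_force: 0.0
```

Request:
send_rows(moves=[[60, 40, 0, 0, 0], [60, 82, 0, 0, 0], [60, 82, 0, 0, 0], [60, 82, 0, 0, 0], [60, 82, 0, 15, 0], [60, 82, 0, 15, 0]])

```text
time_s: 44.45
tool_pos: [666.0, 50.1, 236.3]
tool_rot: [[1.0, 0.022, -0.004], [0.022, -1.0, 0.001], [-0.004, -0.001, -1.0]]
contact_force: [0.0, 0.3, -0.9]
finger_gap: 0.702
grip_force: 0.0
```

```bash
python3 - <<'E'
from h import *
s=r.read_state();print(s["tool_pos"],s["tool_rot"].round(3))
b=r.snapshot("scene")[:,:,::-1]
cv2.imwrite("pics/a10.png",cv2.resize(b[120:250,265:385],None,fx=4.5,fy=4.5,interpolation=cv2.INTER_CUBIC))
print((pix("scene",[668,50,203])-[265,120])*4.5,(pix("scene",s["tool_pos"])-[265,120])*4.5)
E
```

```text
[666.0183963   50.05799002 236.30469835] [[ 1.     0.022 -0.004]
 [ 0.022 -1.     0.001]
 [-0.004 -0.001 -1.   ]]
[308.92935156 166.63848393] [309.25894906 130.39305097]
```

View pics/a10.png

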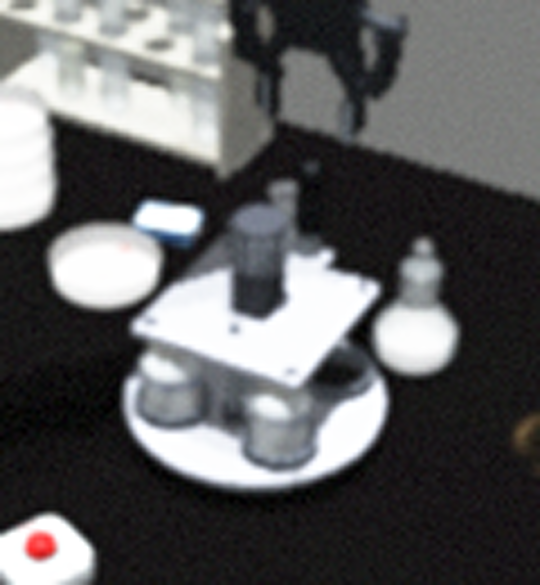

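Request:
send_rows(moves=[[60, 1, 0, 30, 0], [60, 1, 0, 60, 0], [60, 1, 0, 78, 0], [60, 1, 0, 78, 0], [60, 1, 0, 78, 0]])

```text
time_s: 45.12
tool_pos: [670.0, 49.2, 161.5]
tool_rot: [[1.0, 0.023, 0.002], [0.023, -1.0, -0.0], [0.002, 0.0, -1.0]]
contact_force: [1.1, 0.2, 0.7]
finger_gap: 0.708
grip_force: 0.0
```

Request:
send_rows(moves=[[10, 0, 0, 0, 0], [10, 0, 0, 0, 0], [10, 0, 0, 0, 0], [10, 0, 0, 0, 0], [10, 0, 0, 0, 0], [10, 0, 0, 0, 0], [10, 0, 0, 0, 0]])

```text
time_s: 46.0
tool_pos: [669.9, 49.4, 160.9]
tool_rot: [[1.0, 0.023, 0.002], [0.023, -1.0, -0.0], [0.002, 0.0, -1.0]]
contact_force: [1.9, 1.3, 5.9]
finger_gap: 0.248
grip_force: 58.3
```

```bash
python3 - <<'E'
import numpy as np
p=lambda a:np.array([82*np.cos(np.radians(a)),-82*np.sin(np.radians(a))])
s=0
for c in([6,16,30,45,60,80,100,120],range(140,281,20),range(300,441,20),range(460,601,20),[620,640,660,680,700,720,740,755]):
    print([[10]+[float(round(v,1)) for v in p(a)-p(s)]+[0,0] for a in c]);s=list(c)[-1]
E
```

```text
[[10, -0.4, -8.6, 0, 0], [10, -3.2, -22.6, 0, 0], [10, -11.0, -41.0, 0, 0], [10, -24.0, -58.0, 0, 0], [10, -41.0, -71.0, 0, 0], [10, -67.8, -80.8, 0, 0], [10, -96.2, -80.8, 0, 0], [10, -123.0, -71.0, 0, 0]]
[[10, -21.8, 18.3, 0, 0], [10, -36.1, 43.0, 0, 0], [10, -41.0, 71.0, 0, 0], [10, -36.1, 99.1, 0, 0], [10, -21.8, 123.7, 0, 0], [10, -0.0, 142.0, 0, 0], [10, 26.8, 151.8, 0, 0], [10, 55.2, 151.8, 0, 0]]
[[10, 26.8, -9.7, 0, 0], [10, 48.6, -28.0, 0, 0], [10, 62.8, -52.7, 0, 0], [10, 67.8, -80.8, 0, 0], [10, 62.8, -108.8, 0, 0], [10, 48.6, -133.5, 0, 0], [10, 26.8, -151.8, 0, 0], [10, 0.0, -161.5, 0, 0]]
[[10, -28.5, 0.0, 0, 0], [10, -55.2, 9.7, 0, 0], [10, -77.1, 28.0, 0, 0], [10, -91.3, 52.7, 0, 0], [10, -96.2, 80.8, 0, 0], [10, -91.3, 108.8, 0, 0], [10, -77.1, 133.5, 0, 0], [10, -55.2, 151.8, 0, 0]]
[[10, 26.8, 9.7, 0, 0], [10, 55.2, 9.7, 0, 0], [10, 82.0, 0.0, 0, 0], [10, 103.8, -18.3, 0, 0], [10, 118.1, -43.0, 0, 0], [10, 123.0, -71.0, 0, 0], [10, 118.1, -99.1, 0, 0], [10, 108.2, -118.0, 0, 0]]
```

First call on its own, to check the forces.

Request:
send_rows(moves=[[10, -0.4, -8.6, 0, 0], [10, -3, -23, 0, 0], [10, -11, -41, 0, 0], [10, -24, -58, 0, 0], [10, -41, -71, 0, 0], [10, -68, -81, 0, 0], [10, -96, -81, 0, 0], [10, -123, -71, 0, 0]])

```text
time_s: 47.0
tool_pos: [543.8, 120.3, 160.4]
tool_rot: [[1.0, 0.027, 0.001], [0.027, -1.0, 0.001], [0.001, -0.001, -1.0]]
contact_force: [3.1, -3.1, 3.3]
finger_gap: 0.252
grip_force: 58.9
```

Request:
send_rows(moves=[[10, -22, 18, 0, 0], [10, -36, 43, 0, 0], [10, -41, 71, 0, 0], [10, -36, 99, 0, 0], [10, -22, 124, 0, 0], [10, 0, 142, 0, 0], [10, 27, 152, 0, 0], [10, 55.2, 151.8, 0, 0]])

```text
time_s: 48.0
tool_pos: [601.6, -32.4, 160.3]
tool_rot: [[1.0, 0.021, -0.004], [0.021, -1.0, 0.002], [-0.004, -0.002, -1.0]]
contact_force: [-1.1, 0.7, 6.9]
finger_gap: 0.25
grip_force: 59.4
```

Request:
send_rows(moves=[[10, 27, -10, 0, 0], [10, 48.6, -28, 0, 0], [10, 63, -53, 0, 0], [10, 68, -81, 0, 0], [10, 63, -109, 0, 0], [10, 48.6, -133.5, 0, 0], [10, 27, -152, 0, 0], [10, 0, -161.5, 0, 0]])

```text
time_s: 49.0
tool_pos: [598.6, 131.1, 160.2]
tool_rot: [[1.0, 0.027, 0.0], [0.027, -1.0, -0.001], [0.0, 0.001, -1.0]]
contact_force: [1.0, -3.2, 4.5]
finger_gap: 0.253
grip_force: 59.7
```

Request:
send_rows(moves=[[10, -28.5, 0, 0, 0], [10, -55, 10, 0, 0], [10, -77, 28, 0, 0], [10, -91, 53, 0, 0], [10, -96, 81, 0, 0], [10, -91, 109, 0, 0], [10, -77, 133.5, 0, 0], [10, -55.2, 151.8, 0, 0]])

```text
time_s: 50.0
tool_pos: [544.6, -23.0, 159.8]
tool_rot: [[1.0, 0.023, -0.006], [0.023, -1.0, 0.004], [-0.006, -0.004, -1.0]]
contact_force: [-0.6, 1.9, 4.9]
finger_gap: 0.249
grip_force: 59.4
```

Request:
send_rows(moves=[[10, 27, 10, 0, 0], [10, 55, 10, 0, 0], [10, 82, 0, 0, 0], [10, 104, -18, 0, 0], [10, 118, -43, 0, 0], [10, 123, -71, 0, 0], [10, 118, -99, 0, 0], [10, 108, -118, 0, 0]])

```text
time_s: 51.0
tool_pos: [652.5, 99.9, 160.1]
tool_rot: [[1.0, 0.027, -0.001], [0.027, -1.0, 0.001], [-0.001, -0.001, -1.0]]
contact_force: [1.7, -1.0, 5.4]
finger_gap: 0.251
grip_force: 59.0
```

Request:
send_rows(moves=[[10, 0, 0, 0, 0], [10, 0, 0, 0, 0], [10, 0, 0, 0, 0]])

```text
time_s: 51.38
tool_pos: [652.9, 99.1, 160.2]
tool_rot: [[1.0, 0.025, 0.0], [0.025, -1.0, 0.003], [0.0, -0.003, -1.0]]
contact_force: [2.7, 3.3, 4.6]
finger_gap: 0.249
grip_force: 58.7
```

Request:
send_rows(moves=[[60, 0, 0, 0, 0], [60, 0, 0, 0, 0], [60, 0, 0, 0, 0], [60, 0, 0, 0, 0], [60, 0, 0, -40, 0], [60, 0, 0, -90, 0], [60, 0, 0, -120, 0], [60, 0, 0, -120, 0]])

```text
time_s: 52.38
tool_pos: [654.7, 95.2, 283.2]
tool_rot: [[1.0, 0.022, 0.005], [0.022, -1.0, 0.0], [0.005, -0.0, -1.0]]
contact_force: [0.1, -0.4, -0.8]
finger_gap: 0.704
grip_force: 0.0
```

Request:
send_rows(moves=[[60, 0, -60, 0, 0], [60, 0, -120, 0, 0], [60, 0, -180, 0, 0], [60, 0, -240, 0, 0], [60, 0, -280, 0, 0], [60, 0, -280, 0, 0], [60, 0, -280, 0, 0]])

```text
time_s: 53.25
tool_pos: [646.2, 374.6, 278.9]
tool_rot: [[1.0, 0.022, -0.002], [0.022, -1.0, -0.002], [-0.002, 0.002, -1.0]]
contact_force: [0.0, -1.0, 0.5]
finger_gap: 0.7
grip_force: 0.0
```

```bash
python3 - <<'E'
from h import *
a=r.snapshot("top")[:,:,::-1];b=r.snapshot("scene")[:,:,::-1]
f=lambda im,x0,x1,y0,y1,k:cv2.resize(im[y0:y1,x0:x1],None,fx=k,fy=k,interpolation=cv2.INTER_CUBIC)
cv2.imwrite("pics/a11.png",np.hstack([f(b,275,375,130,250,4),f(a,260,360,120,240,4)]))
E
```

```text
(no output)
```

View pics/a11.png

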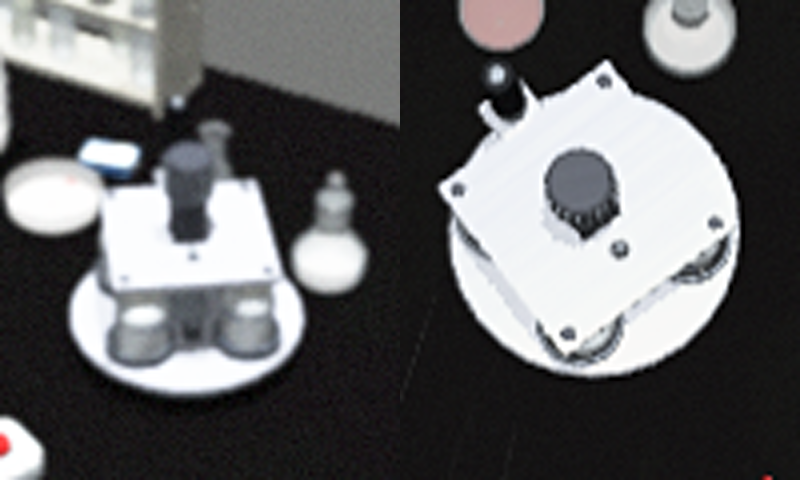

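The plate lies flat, the cap is on the hub, the handle has stopped at about 36° after just over two turns, and the bottles are upright in their cups. I'm handing it in.

```bash
python3 -c "
from plant import r
print(r.finish_job())"
```

```text
the job is handed in; nothing more can be done
None
```

The job is handed in, with no verdict returned: three white bottles (all that were there) are in cups, the plate and cap are seated, and the carousel was turned about 755° counter-clockwise by the sleeve and let go.

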